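Fit a double lid on the pot and take off its outer lid

TASK

Pick up the double lid that lies on the chopping board, both lids together by the knob, and lower it gently onto the cooking pot until it sits seated and level, then let go of it. Now take the outer lid alone by its collar and lift it straight up clear of the knob, leaving the inner lid seated and undisturbed on the pot; finish while still holding the outer lid up, level, higher than the top of the knob. Do not part the two lids before they sit on the pot, and leave the pot, plates, mug and jar where they stand.

Things in the scene. Friction and masses are not known exactly. Their poses are not given: they have to be found in the camera images.
- inner_knob (a point): where to grip the inner lid's upright wooden knob (radius 12 mm): on its axis, 12 mm below its top, 78 mm above the lid's underside, 66 mm above the flange's underside; z up the knob. Nested, the knob pokes through the outer lid's collar and its top 34 mm stand clear above the collar; lifting the knob lifts both lids.
- inner_lid: the inner lid: loose, steel, round, 90 mm tall, 0.21 to 0.37 kg; origin at its underside's centre, z up. From below: a tapered plug (radius 54 growing to 62 mm, 12 mm high) that goes into the pot's mouth; a flat flange (radius 74 mm, 4 mm thick) that lies on the pot's rim when seated; the knob, rising 74 mm above the flange.
- outer_collar (a point): where to grip the outer lid's upright black tubular collar (outer radius 24, inner 19, 36 mm high): on its axis, 12 mm below its top, 24 mm above the plate's top, 38 mm above the skirt's lower edge; z up. Nested, it is 34 mm below the knob's grip point.
- outer_lid: the outer lid: loose, aluminium, 0.18 to 0.32 kg; a round plate (radius 80 mm, 4 mm thick) with a 3 mm thick skirt reaching 10 mm below the plate's underside, and the collar round its central hole; origin at the centre of the plate's underside, z up. Nested, the plate lies loosely on the inner lid's flange with about 3 mm of play sideways.
- pot_rim (a point): centre of the open pot's mouth at rim height; z up. With the double lid seated, the inner lid's flange lies on the rim, the knob's grip point is 66 mm above this point and the outer lid's skirt hangs 6 mm down outside the rim.
- pot: the cooking pot: loose, steel, about 1.6 kg, round, outer radius 70 mm, inner 66 mm, 100 mm tall, with two small loop handles on opposite sides (along its y) reaching 100 mm from its axis, 77 mm above the table; origin under its centre.
- board: the wooden chopping board on which the double lid lies at the start: 220 x 240 x 20 mm, fixed; origin under its centre. It may be on the left or the right, with the pot on the other side
- plates: a stack of eight square white plates, 110 x 110 x 78 mm, origin under its centre; to be left alone
- mug: a blue mug, radius 38 mm, 85 mm tall, origin under its centre; to be left alone
- jar: a closed glass jar, radius 30 mm, 95 mm tall, origin under its centre; to be left alone
Mind the look-alikes: they are no part of the job. What is meant by the outer_lid is not orange, and is the larger of those in its own colour. Leave any green or red look-alike of the inner_lid alone.

How it is judged (in metres and radians):
On the way:
1. the double lid sits seated and level on the pot, outer lid still nested on the inner, and has been let go (horizontal distance between inner_knob and pot_rim below 0.01 m and z of inner_knob in the frame of pot_rim between 0.062 and 0.07 m and angle between each of inner_knob, outer_collar's own z axis and vertical below 0.06 rad and z of outer_collar in the frame of inner_knob below -0.03 m and angle between outer_collar's own z axis and vertical below 0.08 rad and contact force between the fingers and inner_lid below 0.1 N and contact force between the fingers and outer_lid below 0.1 N and linear speed of inner_lid below 0.02 m/s), for 0.2 s.
At the end, for the whole second after the job is handed in: outer lid held still, within 17 degrees of level, its skirt above the knob's top, touching nothing else; inner lid on the rim, centred within 10 mm, height within 4 mm, within 3.4 degrees of level, not touched by the fingers; pot, plates, mug, jar within 30 mm of their start (horizontal distance between inner_knob and pot_rim below 0.01 m and z of inner_knob in the frame of pot_rim between 0.062 and 0.07 m and angle between inner_knob's own z axis and vertical below 0.06 rad and z of outer_collar in the frame of inner_knob above 0.052 m and angle between outer_collar's own z axis and vertical below 0.3 rad and height (world z) of outer_collar above 0.2 m and contact force between the fingers and outer_lid above 1 N and contact force between each of outer_lid, the fingers and inner_lid below 0.1 N and contact force between outer_lid and pot below 0.1 N and linear speed of outer_lid below 0.05 m/s and linear speed of inner_lid below 0.02 m/s and angle between pot_rim's own z axis and vertical below 0.03 rad and height (world z) of pot_rim below 0.105 m and distance of each of plates, mug, jar, pot_rim from where it was at the start of the episode below 0.03 m); the arm keeps its last pose, push and grip.
It fails at once if the lids come apart (by more than 15 mm) while the inner lid is not seated on the pot, or the inner lid is unseated while the outer is being taken off (z of outer_collar in the frame of inner_knob above -0.019 m and not (horizontal distance between inner_knob and pot_rim below 0.01 m and z of inner_knob in the frame of pot_rim between 0.062 and 0.07 m and angle between inner_knob's own z axis and vertical below 0.06 rad)).
It fails at once if the double lid is dropped instead of lowered (linear speed of inner_lid above 0.5 m/s and contact force between the fingers and inner_lid below 0.05 N and contact force between the fingers and outer_lid below 0.05 N).
It fails at once if the pot is pushed more than 30 mm or tipped (distance of pot_rim from where it was at the start of the episode above 0.03 m or angle between pot_rim's own z axis and vertical above 0.15 rad).
It fails at once if plates, mug or jar are disturbed (distance of any of plates, mug, jar from where it was at the start of the episode above 0.03 m or angle between any of plates, mug, jar's own z axis and vertical above 0.3 rad).
It also fails if it takes over 58 s, if anything falls off the work surface, if the arm or the gripper's body presses on something with over 40 N, if the wrist force passes 120 N, or if a joint passes its speed limit or range.

ROBOT

A 6-joint arm with a two-finger parallel gripper is mounted at the origin on the work surface. World frame = base frame: x ahead of the robot, y to its left, z up, the work surface at z = 0. Lengths are in mm, angles in rad, forces in N, time in s.
With the tool pointing down it reaches from about 350 to 975 mm from the base axis. Payload 7.1 kg.
Tool frame: the origin (TCP) lies at the centre of the arm's flange, where the gripper is bolted on; the fingertips stand 182 mm ahead of it and the grasp point (between the pads) lies 163 mm ahead of it; z points along the fingers, y is the line along which they close (so a half turn about z gives the same grasp; the last joint's range is limited). The gripper opens to 88 mm and grips with 3 to 60 N. Pads are 20 mm wide; open, the fingers measure 115 mm over their backs; the gripper's body (75 mm by 178 mm) begins 61 mm behind the grasp point.
Start: joints at [1.292, 0.423, 1.63, -0, 1.089, -0.019], TCP at [160.523, 604.019, 404.675] pointing down, gripper open.
Joint ranges: [-3, 3], [-0.9, 2.11], [0.09, 2.58], [-1.31, 4.45], [0.11, 2.69], [-2.54, 2.54]. Speed limits (rad/s): [2.39, 2.39, 3.01, 3.14, 3.14, 3.14].

INTERFACE

Orientations are given as a rotation vector (axis times angle).
In Python, from workcell import readout, get_image, ctrl gives the robot as it stands.
- The arm moves only by the tool step_arm, never from a script. Its argument "targets" is a list that holds one entry, the list of rows, each a list of 7 numbers: the shift along the world's x, y, z as a fraction of full scale, then the turn, a rotation vector about the world's x, y, z as a fraction of full scale, then the opening, from 0 (shut) to 1 (fully open). In form: [[[dx, dy, dz, wx, wy, wz, claw], ...]]. A call has exactly 5 rows; each row shifts and turns the commanded pose from where the row before left it; what a row does not reach is not made up. Full scale, the value 1, is 0.05 m for a shift and 4 degrees for a turn. A row lasts 1/8 s, in which the tool goes at most 62.5 mm and 10.7 degrees, less where a joint would pass 70% of its speed; a pose out of reach is approached as far as the arm can. A call with a number of a shift or a turn outside -1 to 1 is refused whole. A call with a gripper value outside its range is refused whole. The fingers move at their own pace and stop on an object; the grip force is fixed at half the most. Time passes only in rows, so rows that do not move let the fingers close, or fill a call up. It gives the time, the measured TCP pose, the force, the opening and the grip force at its end, in the units of the state.
- readout.get_obs(): the state, without advancing time (a new reading comes with each control period).
- get_image(name): name is "scene" or "top" or "wrist"; returns a dict with "pixels" (384x512x3 uint8, red, green, blue), "intrinsics" (3x3 intrinsics, pixels), "extrinsics" (4x4, takes a point from world to camera coordinates). Camera axes: x right, y down, z forward; pixel columns grow to the right and rows downward; lengths in mm; the calibration is good to about 2 mm. A picture is of the moment at which its call begins. There is no depth.
- ctrl.close_job(): hands the job in; it is judged then, once.
The state is a dict: "t": time; "qpos": joint angles; "qvel": joint speeds; "joint_torque": joint torques, N m; "ee_pos": TCP position; "orientation": TCP orientation; "ft_force": force on the tool from outside, world axes, zero at the start; "moment": the same for the moment, N m; "width": finger opening in mm; "grasp_force": force on a finger pad.
Only numpy, scipy, OpenCV 4.12 (cv2) and the standard library are available. Lean on these libraries where they do the work, as an engineer would, in place of code of your own. Each camera call takes 0.05 s, during which the arm holds its last target. There are 200 camera calls.

## Working session

There is one attempt and no reset: what is moved stays moved. The work goes in short steps, Python scripts to look and compute and a tool call to move; the robot and the scene stay as the last step left them, time stands still between calls to the robot, and variables do not carry over. Pictures are saved under pics/ and viewed, at most 10 in all, crops included, and the job is handed in when it is done.

Besides the shell and the picture viewer there is one more tool, called after "Request:" by a JSON object that holds its "fn" and its "kwargs", one argument or row to a line. step_arm: Moves the arm, as the interface text tells. Shift numbers are shares of 0.05 m and turn numbers shares of 4 degrees, none past 1 either way. Its arguments: {"type":"object","properties":{"targets":{"type":"array"}},"required":["targets"]}

```bash
mkdir -p pics
cat > h.py <<'E'
import numpy as np, cv2
from workcell import readout, get_image, ctrl
def snap(n,f):
    d=get_image(n); cv2.imwrite('pics/'+f,cv2.cvtColor(d['pixels'],cv2.COLOR_RGB2BGR))
    np.savez('pics/'+n+'.npz',**d); return d
def ray(d,u,v,z):
    K=np.array(d['intrinsics']);E=np.array(d['extrinsics']);R=E[:3,:3];t=E[:3,3]
    c=-R.T@t; r=R.T@np.linalg.inv(K)@[u,v,1]; return c+r*(z-c[2])/r[2]
E
python3 - <<'E'
from h import *
a=snap('top','t0.png');b=snap('scene','s0.png');print(a['extrinsics'],a['intrinsics']);print(readout.get_obs())
im=np.hstack([a['pixels'],b['pixels']])
E
```

```text
[[-5.76184343e-03 -9.99982602e-01 -1.26398418e-03  1.66473660e+02]
 [-9.97940492e-01  5.83082282e-03 -6.38809442e-02  4.92435111e+02]
 [ 6.38872029e-02  8.93308993e-04 -9.97956726e-01  9.94835140e+02]
 [ 0.00000000e+00  0.00000000e+00  0.00000000e+00  1.00000000e+00]] [[363.52295537   0.         256.90116378]
 [  0.         363.52295537 192.35342998]
 [  0.           0.           1.        ]]
{'t': 0.1, 'qpos': array([ 1.29200741e+00,  4.23715170e-01,  1.63058521e+00, -3.68479372e-06,
        1.08860889e+00, -1.89873573e-02]), 'qvel': array([ 8.80125611e-05, -2.37852369e-03, -2.83137324e-03, -1.81359263e-03,
       -1.01099628e-03,  1.94131261e-03]), 'joint_torque': array([ 2.69238353e-04, -5.45612669e+01, -2.74324179e+01,  6.45021466e-02,
        1.88300433e-02, -9.24433010e-06]), 'ee_pos': array([160.45509044, 603.79550892, 404.02117254]), 'orientation': array([-4.06920960e-01, -3.11493318e+00,  2.04589663e-03]), 'ft_force': array([-0.37941965, -0.24387394,  0.51749871]), 'moment': array([ 0.01637516, -0.03154675, -0.03144982]), 'grasp_force': 0.0, 'width': 88.01560748619823}
```

View pics/t0.png

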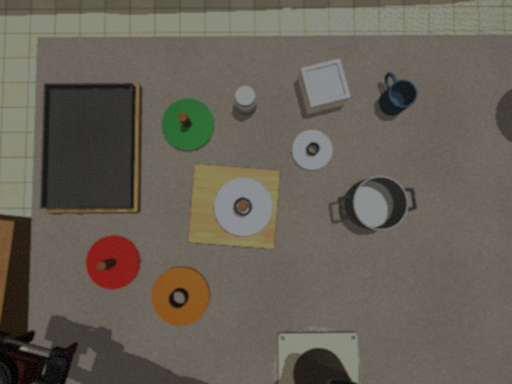

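View pics/s0.png

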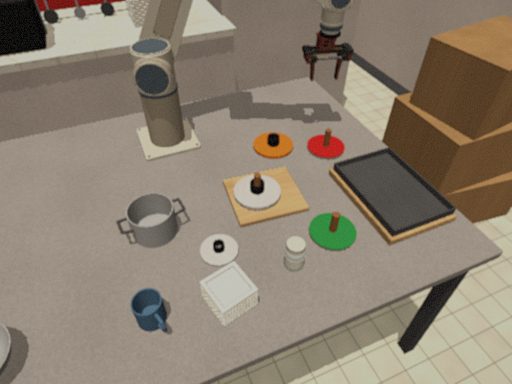

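The top view shows the double lid at about (243,206) on the board and the pot at about (377,204). The plates are at (325,87), the mug at (399,95), the jar at (245,98), and a smaller white decoy lid at (313,150). Next I'll measure the lid and the pot rim.

Run:
```python
from h import *
d=dict(np.load('pics/top.npz')); p=d['pixels']; hsv=cv2.cvtColor(p,cv2.COLOR_RGB2HSV)
# white plate
m=((hsv[...,1]<40)&(hsv[...,2]>140)).astype(np.uint8)
cs,_=cv2.findContours(m,cv2.RETR_EXTERNAL,cv2.CHAIN_APPROX_NONE)
for c in cs:
    if cv2.contourArea(c)>300:
        e=cv2.fitEllipse(cv2.convexHull(c)); print(e,[ray(d,*e[0],z).round(1) for z in(40,100)])
# knob (brown) tip
x=hsv[190:225,228:260]; print('HSV knob',hsv[206,243],p[206,243])
k=np.zeros(m.shape,np.uint8); k[190:225,228:260]=((x[...,1]>70)&(x[...,0]<25))
M=cv2.moments(k,True);u=(M['m10']/M['m00'],M['m01']/M['m00']);print(u,M['m00'],ray(d,*u,107))
big=cv2.resize(p[160:250,320:430],None,fx=6,fy=6,interpolation=cv2.INTER_CUBIC)
big2=cv2.resize(p[160:250,200:290],None,fx=6,fy=6,interpolation=cv2.INTER_CUBIC)
cv2.imwrite('pics/pot.png',cv2.cvtColor(big,cv2.COLOR_RGB2BGR))
```

```text
((319.8269958496094, 358.29010009765625), (58.239803314208984, 92.64989471435547), 96.31648254394531) [array([52.6,  0.2, 40. ]), array([ 75.5,  10.1, 100. ])]
((370.1915588378906, 206.26214599609375), (28.318010330200195, 39.4544792175293), 157.1529541015625) [array([ 452.3, -142.7,   40. ]), array([ 450.9, -124.1,  100. ])]
((243.0351104736328, 206.32704162597656), (55.82415008544922, 56.53723907470703), 53.579002380371094) [array([454.2, 201.3,  40. ]), array([452.6, 199. , 100. ])]
((311.82440185546875, 149.29830932617188), (37.500213623046875, 38.15113830566406), 104.74225616455078) [array([608.9,  12.8,  40. ]), array([597.9,  21.9, 100. ])]
((325.40850830078125, 84.67314910888672), (43.467689514160156, 48.80046844482422), 106.48868560791016) [array([789.1, -27.6,  40. ]), array([767.2, -16. , 100. ])]
HSV knob [ 13 149 118] [118  78  49]
(241.9142857142857, 205.17142857142858) 70.0 [455.36744161 201.53655282 107.        ]
```

View pics/pot.png

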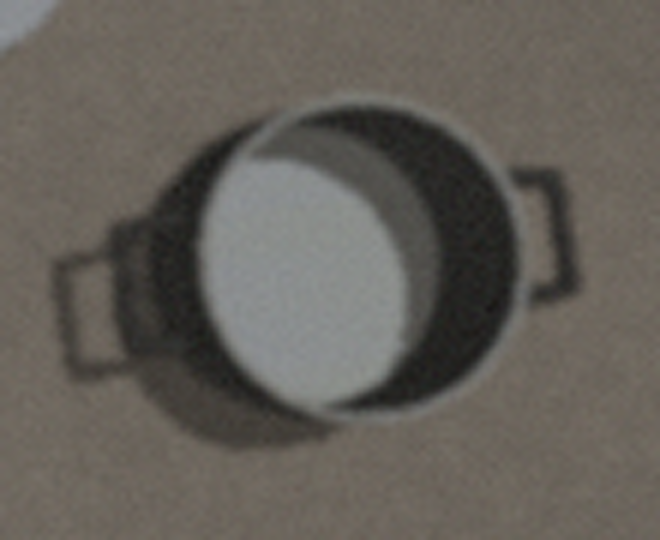

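The crop shows the rim's outer circle spanning 197–525 × 92–424, so the pot mouth is centred at about (379.8,202.6) in the full image. The lid is near (454,201). I'm moving above it.

Request:
{"fn": "step_arm", "kwargs": {
  "targets": [
    [[0.59, -0.8, 0, 0, 0, 0, 1], [0.59, -0.8, 0, 0, 0, 0, 1], [0.59, -0.8, 0, 0, 0, 0, 1], [0.59, -0.8, 0, 0, 0, 0, 1], [0.59, -0.8, 0, 0, 0, 0, 1]]
  ]
}}

```text
t: 0.72
ee_pos: [308.7, 402.6, 404.5]
orientation: [-0.407, -3.115, 0.0]
ft_force: [-0.3, 0.8, -0.1]
width: 87.9
grasp_force: 0.0
```

Request:
{"fn": "step_arm", "kwargs": {
  "targets": [
    [[0.59, -0.8, 0, 0, 0, 0, 1], [0.59, -0.8, 0, 0, 0, 0, 1], [0.59, -0.8, 0, 0, 0, 0, 1], [0.59, -0.8, 0, 0, 0, 0, 1], [0.5, -0.8, 0, 0, 0, 0, 1]]
  ]
}}

```text
t: 1.35
ee_pos: [451.8, 202.5, 404.5]
orientation: [-0.407, -3.115, 0.0]
ft_force: [-0.3, -0.2, 0.2]
width: 87.7
grasp_force: 0.0
```

Run:
```python
from h import *
print(ray(dict(np.load('pics/top.npz')),379.75,202.6,100))
w=snap('wrist','w1.png');o=readout.get_obs();print(o['t'],o['ee_pos'],o['orientation'])
```

```text
[ 460.07461213 -148.66370769  100.        ]
1.4 [453.73137443 199.48519865 404.59093595] [ 4.08892481e-01  3.11337740e+00 -2.63365166e-03]
```

View pics/w1.png

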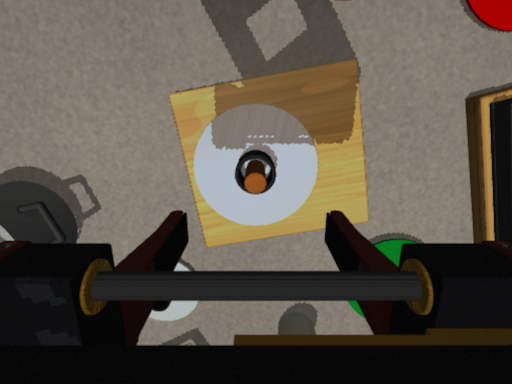

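The wrist view shows the lid centred between the fingers: plate at about (256,164), brown knob top at about (255,182), pot rim at the left edge. I'll measure it from here.

Run:
```python
from h import *
d=dict(np.load('pics/wrist.npz')); p=d['pixels']; hsv=cv2.cvtColor(p,cv2.COLOR_RGB2HSV)
m=((hsv[...,1]<70)&(hsv[...,2]>150)).astype(np.uint8); m[:,:185]=0;m[:145]=0;m[230:]=0;m[:,325:]=0
c=max(cv2.findContours(m,0,cv2.CHAIN_APPROX_NONE)[0],key=cv2.contourArea)
c=c[c[:,0,1]>152]   # lit rim points only
e=cv2.fitEllipse(c);print(e,ray(d,*e[0],40))
k=((hsv[...,0]<18)&(hsv[...,1]>150)&(hsv[...,2]>110)).astype(np.uint8);k[:165]=0;k[200:]=0;k[:,:235]=0;k[:,275:]=0
c=max(cv2.findContours(k,0,cv2.CHAIN_APPROX_NONE)[0],key=cv2.contourArea)
e=cv2.fitEllipse(c);print(e,ray(d,*e[0],110)); print(ray(d,255,182,110))
```

```text
((255.2288360595703, 187.18118286132812), (72.33616638183594, 128.7853240966797), 90.07003021240234) [477.4600016  194.30533812  40.        ]
((254.89088439941406, 182.8108673095703), (19.489168167114258, 20.17317008972168), 78.9016342163086) [453.1994047  200.67125156 110.        ]
[452.39472332 201.00261722 110.        ]
```

Request:
{"fn": "step_arm", "kwargs": {
  "targets": [
    [[0, 0.02, -0.7, 0, 0, 0, 1], [0, 0, -0.7, 0, 0, 0, 1], [0, 0, -0.7, 0, 0, 0, 1], [0, 0, -0.5, 0, 0, 0, 1], [0, 0, -0.19, 0, 0, 0, 1]]
  ]
}}

```text
t: 2.02
ee_pos: [450.5, 204.8, 263.7]
orientation: [-0.407, -3.113, 0.002]
ft_force: [0.6, 1.1, 0.3]
width: 87.9
grasp_force: 0.0
```

Request:
{"fn": "step_arm", "kwargs": {
  "targets": [
    [[0, 0, 0, 0, 0, 0, 1], [0, 0, 0, 0, 0, 0, 0.5], [0, 0, 0, 0, 0, 0, 0], [0, 0, 0, 0, 0, 0, 0], [0, 0, 0, 0, 0, 0, 0]]
  ]
}}

```text
t: 2.65
ee_pos: [451.1, 205.0, 265.5]
orientation: [0.407, 3.115, 0.0]
ft_force: [-0.7, -0.8, 0.3]
width: 51.5
grasp_force: 0.0
```

Request:
{"fn": "step_arm", "kwargs": {
  "targets": [
    [[0, 0, 0, 0, 0, 0, 0], [0, 0, 0, 0, 0, 0, 0], [0, 0, 0, 0, 0, 0, 0], [0, 0, 0, 0, 0, 0, 0], [0, 0, 0, 0, 0, 0, 0]]
  ]
}}

```text
t: 3.28
ee_pos: [450.8, 204.6, 265.1]
orientation: [-0.407, -3.114, 0.002]
ft_force: [-1.9, -5.0, 4.8]
width: 23.4
grasp_force: 30.0
```

Request:
{"fn": "step_arm", "kwargs": {
  "targets": [
    [[0, 0, 0.05, 0, 0, 0, 0], [0, 0, 0.1, 0, 0, 0, 0], [0, 0, 0.3, 0, 0, 0, 0], [0, 0, 0.5, 0, 0, 0, 0], [0, 0, 0.5, 0, 0, 0, 0]]
  ]
}}

```text
t: 3.9
ee_pos: [450.9, 205.1, 339.1]
orientation: [0.407, 3.115, 0.0]
ft_force: [0.3, -0.8, -6.0]
width: 23.4
grasp_force: 30.0
```

Request:
{"fn": "step_arm", "kwargs": {
  "targets": [
    [[0, 0, 0.5, 0, 0, 0, 0], [0, 0, 0.3, 0, 0, 0, 0], [0, 0, 0.15, 0, 0, 0, 0], [0, 0, 0, 0, 0, 0, 0], [0, 0, 0, 0, 0, 0, 0]]
  ]
}}

```text
t: 4.53
ee_pos: [450.7, 204.9, 384.4]
orientation: [-0.407, -3.114, 0.001]
ft_force: [0.4, 0.3, -6.1]
width: 23.4
grasp_force: 30.0
```

Run:
```python
from h import *
w=snap('wrist','w2.png');o=readout.get_obs();print(o['t'],o['ee_pos'],o['orientation'],o['ft_force'],o['moment'])
```

```text
4.575 [450.75190163 204.90396639 384.30954405] [-4.06787956e-01 -3.11356881e+00  1.40219130e-03] [ 0.14023236  0.09050263 -6.41118349] [-0.00874706  0.06137197 -0.01743151]
```

View pics/w2.png

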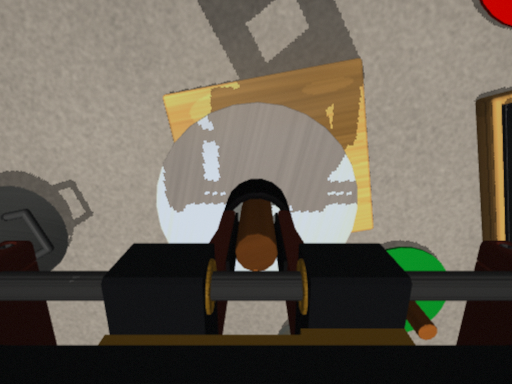

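The lids are held level and together: knob tip at about (257,252) between the pads, lid disk around (257,190), pot rim at the left edge. The 6 N load matches both lids. I'm moving partway and will measure the pot from there.

Request:
{"fn": "step_arm", "kwargs": {
  "targets": [
    [[0, -0.3, 0, 0, 0, 0, 0], [0, -0.8, 0, 0, 0, 0, 0], [0, -0.9, 0, 0, 0, 0, 0], [0, -0.7, 0, 0, 0, 0, 0], [0, -0.3, 0, 0, 0, 0, 0]]
  ]
}}

```text
t: 5.2
ee_pos: [450.6, 52.9, 384.9]
orientation: [-0.41, -3.114, 0.001]
ft_force: [-0.9, 0.8, -5.2]
width: 23.1
grasp_force: 30.0
```

Request:
{"fn": "step_arm", "kwargs": {
  "targets": [
    [[0, 0, 0, 0, 0, 0, 0], [0, 0, 0, 0, 0, 0, 0], [0, 0, 0, 0, 0, 0, 0], [0, 0, 0, 0, 0, 0, 0], [0, 0, 0, 0, 0, 0, 0]]
  ]
}}

```text
t: 5.82
ee_pos: [451.0, 55.4, 385.1]
orientation: [-0.406, -3.115, -0.0]
ft_force: [0.2, -0.1, -5.1]
width: 23.4
grasp_force: 30.0
```

Run:
```python
from h import *
d=dict(np.load('pics/wrist.npz'));print('knob tip',ray(d,257,252,229))
w=snap('wrist','w3.png');o=readout.get_obs();print(o['t'],o['ee_pos'],o['orientation'],o['ft_force'],o['moment'])
```

```text
knob tip [453.00393038 204.47389149 229.        ]
5.875 [451.01408411  55.30395891 385.17114386] [-4.06064070e-01 -3.11523056e+00 -4.20374400e-06] [ 0.66888001 -0.13001673 -4.26923133] [ 0.01058352  0.04363168 -0.04572607]
```

View pics/w3.png

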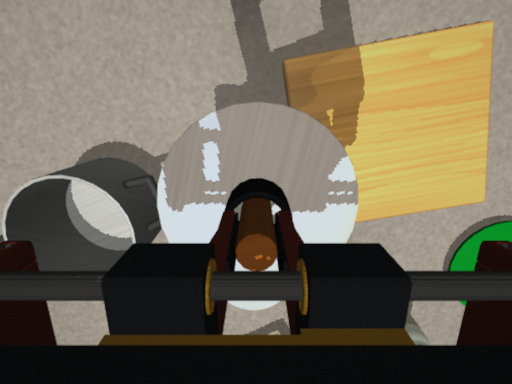

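The pot rim is partly visible at the left, an arc from about (5,215) over (65,177) to (134,245). The lid is held as before. I'll zoom in to get rim points.

Run:
```python
import cv2;p=cv2.imread('pics/w3.png')[165:275,0:160]
cv2.imwrite('pics/w3c.png',cv2.resize(p,None,fx=5,fy=5,interpolation=cv2.INTER_CUBIC))
```

```text
(no output)
```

View pics/w3c.png

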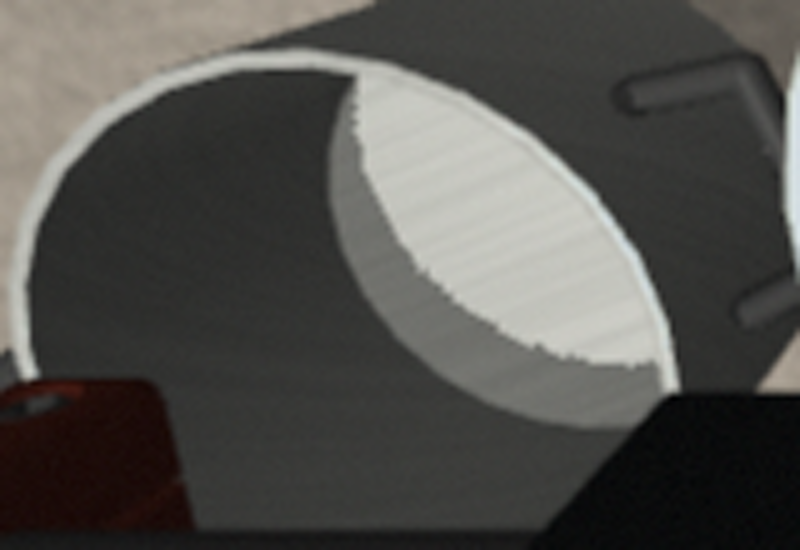

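The crop shows the outer rim edge clearly, through crop points (10,300), (70,140), (265,48), (470,105), (620,235) and (680,390). I'll fit a circle to these on the z = 100 plane.

Run:
```python
from h import *
from scipy.optimize import least_squares as ls
d=dict(np.load('pics/wrist.npz'))
q=np.array([(10,300),(30,205),(70,140),(120,95),(180,65),(265,48),(370,62),(470,105),(560,172),(620,235),(660,310),(680,390),(18,370)])
P=np.array([ray(d,(u+.5)/5-.5,165+(v+.5)/5-.5,100)[:2] for u,v in q])
for f,x0 in((lambda x:np.hypot(*(P-x[:2]).T)-70,[460,-148]),(lambda x:np.hypot(*(P-x[:2]).T)-x[2],[460,-148,70])):
    s=ls(f,x0);print(s.x,np.abs(s.fun).max())
print('knob',ray(d,257,252,229.5))
```

```text
[ 460.10747545 -150.94104529] 1.4348186028492051
[ 458.8115028  -150.54153825   68.92978871] 1.2982127038964109
knob [453.65910716  55.05471272 229.5       ]
```

Request:
{"fn": "step_arm", "kwargs": {
  "targets": [
    [[0.03, -0.5, 0, 0, 0, 0, 0], [0.03, -0.9, 0, 0, 0, 0, 0], [0.03, -1, 0, 0, 0, 0, 0], [0.03, -1, 0, 0, 0, 0, 0], [0.02, -0.7, 0, 0, 0, 0, 0]]
  ]
}}

```text
t: 6.5
ee_pos: [458.0, -151.9, 385.3]
orientation: [0.408, 3.114, -0.0]
ft_force: [0.4, -0.2, -5.7]
width: 23.4
grasp_force: 30.0
```

Request:
{"fn": "step_arm", "kwargs": {
  "targets": [
    [[0, 0, 0, 0, 0, 0, 0], [0, 0, 0, 0, 0, 0, 0], [0, 0, 0, 0, 0, 0, 0], [0, 0, 0, 0, 0, 0, 0], [0, 0, 0, 0, 0, 0, 0]]
  ]
}}

```text
t: 7.12
ee_pos: [458.1, -149.5, 385.2]
orientation: [0.406, 3.115, 0.0]
ft_force: [-0.1, 0.7, -5.5]
width: 23.4
grasp_force: 30.0
```

Request:
{"fn": "step_arm", "kwargs": {
  "targets": [
    [[0, 0, -0.2, 0, 0, 0, 0], [0, 0, -0.2, 0, 0, 0, 0], [0, 0, -0.15, 0, 0, 0, 0], [0, 0, -0.1, 0, 0, 0, 0], [0, 0, 0, 0, 0, 0, 0]]
  ]
}}

```text
t: 7.75
ee_pos: [457.9, -150.0, 352.2]
orientation: [-0.407, -3.114, -0.0]
ft_force: [0.5, -0.1, -5.7]
width: 23.3
grasp_force: 30.0
```

Request:
{"fn": "step_arm", "kwargs": {
  "targets": [
    [[0, 0, -0.1, 0, 0, 0, 0], [0, 0, -0.08, 0, 0, 0, 0], [0, 0, -0.06, 0, 0, 0, 0], [0, 0, -0.04, 0, 0, 0, 0], [0, 0, 0, 0, 0, 0, 0]]
  ]
}}

```text
t: 8.38
ee_pos: [458.0, -150.0, 338.6]
orientation: [-0.407, -3.115, -0.0]
ft_force: [0.2, -0.3, -5.1]
width: 23.3
grasp_force: 30.0
```

Request:
{"fn": "step_arm", "kwargs": {
  "targets": [
    [[0, 0, -0.03, 0, 0, 0, 0], [0, 0, -0.03, 0, 0, 0, 0], [0, 0, 0, 0, 0, 0, 0], [0, 0, 0, 0, 0, 0, 0], [0, 0, 0, 0, 0, 0, 0]]
  ]
}}

```text
t: 9.0
ee_pos: [458.0, -150.0, 335.7]
orientation: [0.407, 3.115, -0.0]
ft_force: [-0.3, -0.6, -5.9]
width: 23.2
grasp_force: 30.0
```

Request:
{"fn": "step_arm", "kwargs": {
  "targets": [
    [[0, 0, -0.02, 0, 0, 0, 0], [0, 0, 0, 0, 0, 0, 0], [0, 0, -0.02, 0, 0, 0, 0], [0, 0, 0, 0, 0, 0, 0], [0, 0, 0, 0, 0, 0, 0]]
  ]
}}

```text
t: 9.62
ee_pos: [458.0, -150.0, 333.7]
orientation: [-0.407, -3.115, -0.0]
ft_force: [-0.3, -0.1, -6.4]
width: 23.4
grasp_force: 30.0
```

Request:
{"fn": "step_arm", "kwargs": {
  "targets": [
    [[0, 0, -0.02, 0, 0, 0, 0], [0, 0, 0, 0, 0, 0, 0], [0, 0, 0, 0, 0, 0, 0], [0, 0, 0, 0, 0, 0, 0], [0, 0, 0, 0, 0, 0, 0]]
  ]
}}

```text
t: 10.25
ee_pos: [458.1, -150.0, 333.1]
orientation: [0.407, 3.115, -0.0]
ft_force: [-3.2, 0.5, 5.9]
width: 23.2
grasp_force: 30.0
```

Request:
{"fn": "step_arm", "kwargs": {
  "targets": [
    [[0, 0, 0, 0, 0, 0, 0.4], [0, 0, 0, 0, 0, 0, 0.6], [0, 0, 0, 0, 0, 0, 1], [0, 0, 0, 0, 0, 0, 1], [0, 0, 0, 0, 0, 0, 1]]
  ]
}}

```text
t: 10.88
ee_pos: [458.1, -150.0, 332.6]
orientation: [0.407, 3.115, -0.0]
ft_force: [0.6, -0.0, -0.1]
width: 70.2
grasp_force: 0.0
```

Request:
{"fn": "step_arm", "kwargs": {
  "targets": [
    [[0, 0, 0, 0, 0, 0, 1], [0, 0, 0, 0, 0, 0, 1], [0, 0, 0, 0, 0, 0, 1], [0, 0, 0, 0, 0, 0, 1], [0, 0, 0, 0, 0, 0, 1]]
  ]
}}

```text
t: 11.5
ee_pos: [458.0, -150.0, 332.7]
orientation: [-0.407, -3.115, -0.0]
ft_force: [0.2, 0.1, 0.1]
width: 87.8
grasp_force: 0.0
```

Run:
```python
from h import *
b=get_image('scene');w=snap('wrist','w4.png')
c=cv2.resize(b['pixels'][130:270,80:220],None,fx=2.75,fy=2.75,interpolation=cv2.INTER_CUBIC)[:384]
x=np.hstack([cv2.resize(w['pixels'],(410,308)),c[:308]])
cv2.imwrite('pics/c4.png',cv2.cvtColor(x,cv2.COLOR_RGB2BGR))
```

```text
(no output)
```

View pics/c4.png

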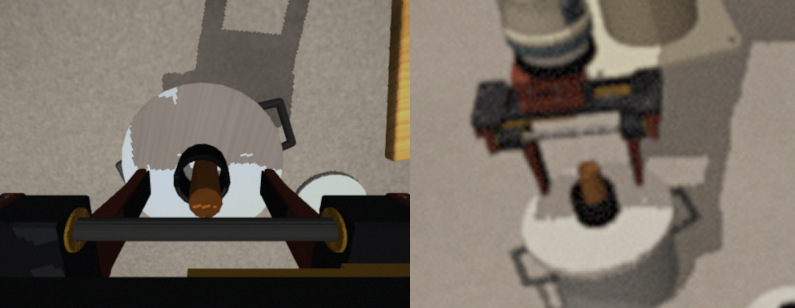

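The double lid sits level on the pot, with the knob at about (205,200) in the wrist view standing through the black collar. Both fingers are clear. I'm lowering the gripper onto the collar.

Request:
{"fn": "step_arm", "kwargs": {
  "targets": [
    [[0, 0, -0.25, 0, 0, 0, 1], [0, 0, -0.25, 0, 0, 0, 1], [0, 0, -0.15, 0, 0, 0, 1], [0, 0, -0.07, 0, 0, 0, 1], [0, 0, 0, 0, 0, 0, 1]]
  ]
}}

```text
t: 12.22
ee_pos: [458.0, -150.0, 296.3]
orientation: [-0.407, -3.115, -0.0]
ft_force: [0.4, 0.4, -0.8]
width: 87.6
grasp_force: 0.0
```

Request:
{"fn": "step_arm", "kwargs": {
  "targets": [
    [[0, 0, 0, 0, 0, 0, 0.7], [0, 0, 0, 0, 0, 0, 0.6], [0, 0, 0, 0, 0, 0, 0.5], [0, 0, 0, 0, 0, 0, 0.4], [0, 0, 0, 0, 0, 0, 0.3]]
  ]
}}

```text
t: 12.85
ee_pos: [458.0, -150.1, 296.8]
orientation: [0.407, 3.115, -0.0]
ft_force: [-0.7, -0.8, 1.5]
width: 47.8
grasp_force: 30.0
```

Request:
{"fn": "step_arm", "kwargs": {
  "targets": [
    [[0, 0, 0, 0, 0, 0, 0.2], [0, 0, 0, 0, 0, 0, 0], [0, 0, 0, 0, 0, 0, 0], [0, 0, 0, 0, 0, 0, 0], [0, 0, 0, 0, 0, 0, 0]]
  ]
}}

```text
t: 13.48
ee_pos: [458.1, -150.1, 296.8]
orientation: [0.407, 3.115, -0.0]
ft_force: [-1.8, -2.4, 5.1]
width: 48.0
grasp_force: 30.0
```

Request:
{"fn": "step_arm", "kwargs": {
  "targets": [
    [[0, 0, 0.03, 0, 0, 0, 0], [0, 0, 0.04, 0, 0, 0, 0], [0, 0, 0.05, 0, 0, 0, 0], [0, 0, 0, 0, 0, 0, 0], [0, 0, 0, 0, 0, 0, 0]]
  ]
}}

```text
t: 14.1
ee_pos: [458.0, -149.9, 302.7]
orientation: [-0.407, -3.115, -0.0]
ft_force: [-1.2, 0.6, -1.9]
width: 48.1
grasp_force: 30.0
```

Request:
{"fn": "step_arm", "kwargs": {
  "targets": [
    [[0, 0, 0.1, 0, 0, 0, 0], [0, 0, 0.15, 0, 0, 0, 0], [0, 0, 0.15, 0, 0, 0, 0], [0, 0, 0.15, 0, 0, 0, 0], [0, 0, 0.15, 0, 0, 0, 0]]
  ]
}}

```text
t: 14.72
ee_pos: [458.0, -150.0, 338.4]
orientation: [0.407, 3.115, -0.0]
ft_force: [0.4, -0.8, -1.9]
width: 48.1
grasp_force: 30.0
```

Request:
{"fn": "step_arm", "kwargs": {
  "targets": [
    [[0, 0, 0.25, 0, 0, 0, 0], [0, 0, 0.3, 0, 0, 0, 0], [0, 0, 0.3, 0, 0, 0, 0], [0, 0, 0.3, 0, 0, 0, 0], [0, 0, 0.2, 0, 0, 0, 0]]
  ]
}}

```text
t: 15.35
ee_pos: [458.1, -150.0, 406.4]
orientation: [0.407, 3.114, -0.0]
ft_force: [1.5, 0.1, -1.5]
width: 48.1
grasp_force: 30.0
```

Request:
{"fn": "step_arm", "kwargs": {
  "targets": [
    [[0, 0, 0, 0, 0, 0, 0], [0, 0, 0, 0, 0, 0, 0], [0, 0, 0, 0, 0, 0, 0], [0, 0, 0, 0, 0, 0, 0], [0, 0, 0, 0, 0, 0, 0]]
  ]
}}

```text
t: 15.98
ee_pos: [458.0, -150.0, 404.9]
orientation: [-0.407, -3.115, -0.0]
ft_force: [-0.1, -0.0, -2.3]
width: 47.8
grasp_force: 30.0
```

Run:
```python
from h import *
b=get_image('scene');w=snap('wrist','w5.png')
c=cv2.resize(b['pixels'][100:260,80:220],None,fx=2.5,fy=2.5,interpolation=cv2.INTER_CUBIC)
x=np.hstack([cv2.resize(w['pixels'],(440,400)),c])
cv2.imwrite('pics/c5.png',cv2.cvtColor(x,cv2.COLOR_RGB2BGR))
```

```text
(no output)
```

View pics/c5.png

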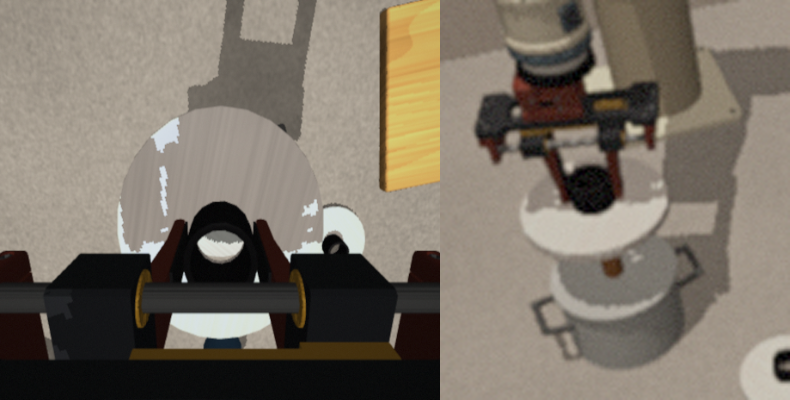

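The outer lid is held level with its collar empty. The inner lid and its knob (about (613,265)) are still seated on the pot. I'm handing in.

```bash
python3 -c "
from workcell import ctrl;print(ctrl.close_job())"
```

```text
the job is handed in; nothing more can be done
None
```

The job is handed in at about 16 s of the 58 s allowed: the double lid was seated on the pot and let go, and the outer lid is now held level about 24 mm above the knob; the last picture shows the inner lid still on the pot, and no verdict came back.

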